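# Reset the controller panel with the stylus

## Task

Put the orange stylus, tip down, into the slanted channel of its rest and let go, so that you can take it again by its raised handle end. With the stylus held upright, tip down, press the yellow recessed reset button on the blue panel all the way in and keep it there for a moment, then lay the stylus back in its rest, tip down, and let go. Do not press the red button, and leave the other things on the bench where they are.

Things in the scene. Friction and masses are not known exactly. Their poses are not given: they have to be found in the camera images.
- stylus: Orange stylus, 180 mm long, about 80 g: square handle 20 x 20 mm (x = -85 to +45 mm), then a steel stem 10 mm thick (x = +45 to +95 mm). Origin on the long axis, near the centre of mass, 95 mm from the tip; x points to the tip, y and z across the handle's faces. It starts flat on the bench, origin 10 mm up, tip away from the robot within 30 degrees.
- stylus_tip (a point): The very end of the stylus stem, on its axis at x = +95 mm.
- rest: Fixed rest: black base 190 x 80 x 12 mm under an aluminium channel whose floor falls 45 degrees towards +x (away from the robot) through x = 0, z = 93 mm. Origin under the base, z up. Along the slope (down +): 0 to 100 mm has side walls 21 mm high, 28 mm apart at the floor, 39 at the top, end plate at 96; -46 to 0 mm is a bare 12 mm wide tongue on a 12 mm post, so fingers fit beside the handle.
- rest_seat (a point): Where the stylus's origin lies when seated, a handle face flat on the channel floor, tip at the end plate: rest frame x = 7, y = 0, z = 100 mm. Seated, the stylus's x points along the rest's (1, 0, -1), 45 degrees down, and its top 39 mm stick out beyond the tongue. Up to about 15 mm higher is fine. Draw it out up the slope: lifted off, the tip drags on the end plate.
- panel: Fixed blue-topped control panel, 160 (x) x 200 (y) x 70 mm high, with a display, small sockets and two round wells, 29 mm across, at x = -40, y = +45 mm (yellow reset button) and x = -40, y = -45 mm (red button). Origin at the centre of the underside, z up.
- reset_button (a joint): Travel of the yellow reset button, m: 0 out, 0.005 fully in. A spring pushes it back out; fully in takes about 4 N.
- reset_top (a point): Centre of the top of the yellow button, 23 mm across, which lies 10 mm below the panel's top face (60 mm above the bench) when out; it moves straight down.
- stop_button (a joint): Travel of the red button, m: 0 out, 0.005 fully in. Not to be pressed.
- stop_top (a point): Centre of the top of the red button, recessed likewise.
- meter: Bystander: yellow multimeter, 180 x 90 x 44 mm, lying on the bench; origin at its underside.
- relay: Bystander: grey relay block with a clear top, 80 x 45 x 52 mm; origin at its underside.
- terminal: Bystander: green terminal strip, 90 x 30 x 30 mm; origin at its underside.
- driver: Bystander: red-handled screwdriver, 190 mm long, lying on the bench.
- mug: Bystander: white mug, 80 mm wide, 90 mm high; origin at its underside.
- jar: Bystander: blue jar with a white lid, 56 mm wide, 60 mm high; origin at its underside.
Mind the look-alikes: they are no part of the job. Leave any white look-alike of the rest alone.

How it is judged (in metres and radians):
On the way, in this order (a step that is already met when the one before it is completed fails the run):
1. the stylus lies tip down in the slanted channel of the rest, let go (distance between stylus and rest_seat below 0.022 m and angle between stylus's own x axis and vertical between 2.1 and 2.6 rad and (angle between the y axis of stylus and the y axis of rest, either way round below 0.35 rad or angle between the z axis of stylus and the y axis of rest, either way round below 0.35 rad) and linear speed of stylus below 0.02 m/s and contact force between the fingers and stylus below 0.1 N), for 0.3 s.
2. the held stylus, upright and tip down (within about 30 degrees), presses the yellow button in by more than 4 of its 5 mm (value of joint reset_button above 0.004 m and distance between stylus_tip and reset_top below 0.012 m and angle between stylus's own x axis and vertical above 2.6 rad and contact force between the fingers and stylus above 1 N), for 0.2 s.
At the end, for the whole second after the job is handed in: The stylus lies at rest, tip down, in the slanted channel of the rest, its origin within 22 mm of the seat point, its axis sloping 30 to 59 degrees, a handle face flat within 20 degrees, and nothing holds it; the yellow button is out again (less than 1.5 mm in) (all of step 1 and value of joint reset_button below 0.0015 m); the robot touches nothing.
It fails at once if the red button is pressed in by more than 2 mm (value of joint stop_button above 0.002 m).
It fails at once if a bystander is moved by more than 30 mm (distance of any of meter, relay, terminal, driver, mug, jar from where it was at the start of the episode above 0.03 m).
It also fails if it takes over 61 s, if anything falls off the work surface, if the arm or the gripper's body presses on something with over 40 N, if the wrist force passes 120 N, or if a joint passes its speed limit or range.

## Robot

A 6-joint arm with a two-finger parallel gripper is mounted at the origin on the work surface. World frame = base frame: x ahead of the robot, y to its left, z up, the work surface at z = 0. Lengths are in mm, angles in rad, forces in N, time in s.
With the tool pointing down it reaches from about 400 to 925 mm from the base axis. Payload 12.5 kg.
Tool frame: the origin (TCP) lies midway between the tips of the shut fingers; the grasp point (between the pads) lies 19 mm behind it; z points along the fingers, y is the line along which they close (so a half turn about z gives the same grasp; the last joint's range is limited). The gripper opens to 95 mm and grips with 3 to 60 N. Pads are 20 mm wide; open, the fingers measure 119 mm over their backs; the gripper's body (75 mm by 180 mm) begins 59 mm behind the grasp point.
Start: joints at [-1.385, 0.491, 1.559, -0, 1.092, -0.106], TCP at [179.821, -598.591, 214.661] pointing down, gripper open.
Joint ranges: [-3.1, 3.1], [-0.84, 2.19], [0.05, 2.79], [-1.13, 4.28], [0.06, 2.93], [-2.69, 2.69]. Speed limits (rad/s): [2.22, 2.22, 2.79, 3.14, 3.14, 3.14].

## Interface

Orientations are given as [roll, pitch, yaw] about the fixed x, y, z axes, in that order (R = Rz(yaw) Ry(pitch) Rx(roll)).
In Python, from cell import env gives the robot as it stands.
- The arm moves only by the shell command python3 -m inch 'ROWS'. ROWS is JSON, a list of rows, each a list of 7 numbers: the turn, a rotation vector about the tool's x, y, z in rad, then the shift along the tool's x, y, z in cm, then the closure, from -1 (fully open) to 1 (shut). A call has 1 to 20 rows; each row shifts and turns the commanded pose from where the row before left it, along the tool's axes as they then stand; what a row does not reach is not made up. A row lasts 1/8 s, in which the tool goes at most 62.5 mm and 10.7 degrees, less where a joint would pass 70% of its speed; a pose out of reach is approached as far as the arm can. A call with a gripper value outside its range is refused whole. The fingers move at their own pace and stop on an object; the grip force is fixed at half the most. Time passes only in rows, so rows that do not move let the fingers close. It gives the time, the measured TCP pose, the force, the opening and the grip force at its end, in the units of the state.
- env.state(): the state, without advancing time (a new reading comes with each control period).
- env.read_camera(name): name is "scene" or "top" or "wrist"; returns a dict with "img" (420x560x3 uint8, red, green, blue), "depth" (420x560 float32, mm along the optical axis (not along the pixel's ray), 0 where there is no reading), "fx", "fy", "cx", "cy" (pixels), "D" ([k1, k2, p1, p2, k3] as OpenCV has them; the pictures are not rectified), "position" and "orientation" of the camera in the world. Camera axes: x right, y down, z forward; pixel columns grow to the right and rows downward; lengths in mm; the calibration is good to about 2 mm. A picture is of the moment at which its call begins.
- env.job_done(): hands the job in; it is judged then, once.
Trained networks look in a picture, given as the dict that the camera call returned (one of the last four; its "shot" number tells which), for a name from the list of things; names that differ only in an ending like _2 or _b are one class to them, and where a whole thing is asked for, a point or a joint stands for the part that bears it (a point fixed in the world has none). Each returns a list of dicts, best first, with "score" (0 to 1); they miss things now and then, are a little off and sometimes report something else, mostly with a low value. They report only what shows in the picture. A call takes as long as a camera call. They do not tell look-alikes from the thing itself.
- env.find_in(picture, target): "centre" ([x, y, z] in mm, in the coordinates of the camera as it stood for that picture, good to about 4 mm: the middle of the surface that is visible of it).
- env.trace(picture, target): "mask" (420x560 bool, what is visible of it).
The state is a dict: "t": time; "joints": joint angles; "qvel": joint speeds; "tau": joint torques, N m; "eef_pos": TCP position; "tcp_rot": TCP orientation; "ft_force": force on the tool from outside, world axes, zero at the start; "moment": the same for the moment, N m; "opening": opening from 0.0 (shut) to 1.0 (fully open); "grip_force": force on a finger pad.
Only numpy, scipy, OpenCV 4.12 (cv2) and the standard library are available. Lean on these libraries where they do the work, as an engineer would, in place of code of your own. Each camera call takes 0.05 s, during which the arm holds its last target. There are 200 camera calls.

## Working session

There is one attempt and no reset: what is moved stays moved. The work goes in short steps, Python scripts to look and compute and a shell command to move; the robot and the scene stay as the last step left them, time stands still between calls to the robot, and variables do not carry over. Pictures are saved under pics/ and viewed, at most 10 in all, crops included, and the job is handed in when it is done.

```bash
ls; mkdir -p pics; cat > h.py <<'E'
import numpy as np, cv2
from scipy.spatial.transform import Rotation as R
from cell import env
def rot(o): return R.from_euler('xyz',o).as_matrix()
def campose(p):
    o=np.array(p["orientation"],float)
    return (o if o.shape==(3,3) else rot(o)), np.array(p["position"],float)
def toworld(p,c):
    M,t=campose(p); return M@np.array(c)+t
def cloud(p,mask=None):
    K=np.array([[p["fx"],0,p["cx"]],[0,p["fy"],p["cy"]],[0,0,1]])
    d=p["depth"]; m=d>0
    if mask is not None: m=m&mask
    v,u=np.nonzero(m)
    n=cv2.undistortPoints(np.c_[u,v].astype(np.float64)[:,None],K,np.array(p["D"],float))[:,0]
    z=d[v,u].astype(float)
    M,t=campose(p)
    return (np.c_[n*z[:,None],z])@M.T+t,np.c_[u,v]
def proj(p,X):
    M,t=campose(p); K=np.array([[p["fx"],0,p["cx"]],[0,p["fy"],p["cy"]],[0,0,1]])
    c=(np.atleast_2d(X)-t)@M
    return cv2.projectPoints(c,np.zeros(3),np.zeros(3),K,np.array(p["D"],float))[0][:,0]
def save(p,n): cv2.imwrite('pics/'+n,p["img"][:,:,::-1])
E
python3 - <<'E'
from h import *
s=env.state(); print(s)
ps={}
for n in("scene","top"):
    p=env.read_camera(n); ps[n]=p; save(p,n+'1.png'); print(n,p["position"],p["orientation"],p["fx"])
    for t in("stylus","rest","panel","reset_button","stop_button","reset_top","meter","relay","terminal","driver","mug","jar"):
        try:
            print(t,[(round(r["score"],2),toworld(p,r["centre"]).round().tolist(),proj(p,toworld(p,r["centre"]))[0].round().tolist()) for r in env.find_in(p,t)[:3]])
        except Exception as e: print(t,e)
a=np.hstack([ps["scene"]["img"],ps["top"]["img"]])
cv2.imwrite('pics/both.png',cv2.resize(a[:,:,::-1],(800,300)))
E
```

```text
pics
{'t': 0.0, 'joints': array([-1.38460609e+00,  4.91577586e-01,  1.55945365e+00, -3.58982685e-06,
        1.09167833e+00, -1.05619868e-01]), 'qvel': array([ 0.00015783,  0.00200754, -0.00023221,  0.00047351,  0.00100209,
       -0.000837  ]), 'tau': array([-2.92660872e-03, -6.12653732e+01, -2.58177173e+01,  6.92073698e-02,
        4.82775585e-02, -9.58350097e-05]), 'eef_pos': array([ 179.76827432, -598.33799707,  214.04909734]), 'tcp_rot': array([-3.14048163e+00, -1.14582621e-04,  2.91811701e-01]), 'ft_force': array([-0.4643513 , -0.47857988,  0.58989951]), 'moment': array([-0.04122357,  0.028855  ,  0.04492698]), 'grip_force': 0.0, 'opening': 0.9978067496387183}
scene [1277.41624334  374.74201721  613.53544376] [-2.11296938 -0.00298276  2.04528167] 446.14027122829447
stylus [(0.97, [515.0, -6.0, 13.0], [274.0, 250.0]), (0.73, [375.0, 131.0, 27.0], [350.0, 230.0])]
rest [(0.85, [266.0, 318.0, 24.0], [436.0, 229.0]), (0.75, [560.0, 277.0, 18.0], [389.0, 296.0])]
panel [(0.65, [615.0, -269.0, 69.0], [154.0, 222.0])]
reset_button []
stop_button []
reset_top []
meter [(0.61, [803.0, 4
[... 765 characters left out ...]
1.0], [371.0, 195.0])]
reset_button [(0.6, [517.0, -252.0, 61.0], [359.0, 211.0]), (0.27, [499.0, -6.0, 23.0], [271.0, 217.0])]
stop_button []
reset_top [(0.51, [520.0, -258.0, 59.0], [361.0, 210.0])]
meter [(0.7, [773.0, 42.0, 37.0], [258.0, 122.0])]
relay [(0.57, [357.0, -110.0, 38.0], [307.0, 267.0]), (0.35, [500.0, -6.0, 24.0], [271.0, 216.0])]
terminal [(0.61, [528.0, 267.0, 9.0], [178.0, 205.0]), (0.6, [360.0, 128.0, 36.0], [222.0, 264.0])]
driver [(0.89, [775.0, -245.0, 18.0], [354.0, 126.0])]
mug [(0.74, [517.0, -250.0, 62.0], [358.0, 211.0]), (0.63, [756.0, 248.0, 30.0], [187.0, 126.0]), (0.33, [502.0, -9.0, 22.0], [272.0, 216.0])]
jar [(0.72, [349.0, -306.0, 59.0], [377.0, 271.0])]
```

View pics/scene1.png

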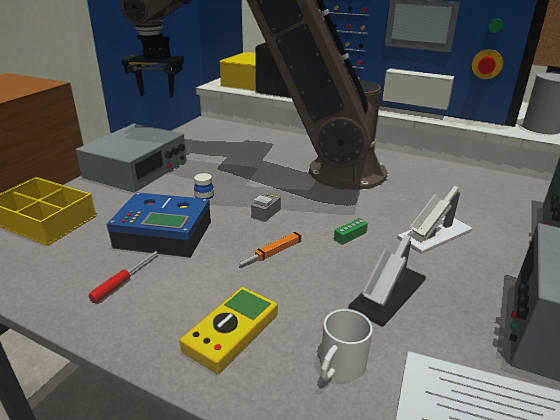

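View pics/top1.png

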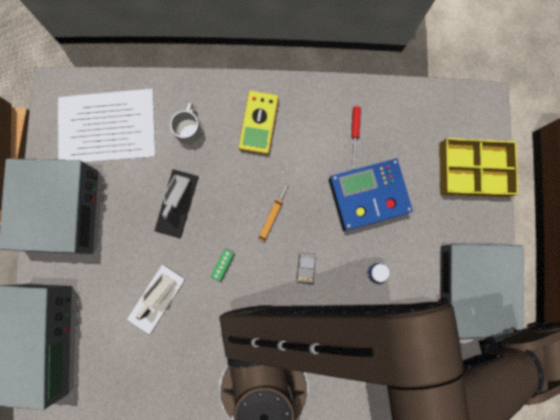

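The scene view shows the black-based rest at about (389,290), its white look-alike at (436,228), the stylus at (272,249) and the panel at (160,222). In the top view the rest is at (177,203), the white copy at (155,298), the stylus at (272,214), the yellow button at (361,212) and the red button at (390,204). Two things could be the rest: (177,203) on a black base and (155,298) on a white base. The black base with the aluminium channel fits the description. I'll confirm this with an enlarged crop.

```bash
python3 - <<'E'
from h import *
crop=[]
for n in("top","scene"):
    p=env.read_camera(n)
    X,uv=cloud(p); C=p["img"][uv[:,1],uv[:,0]].astype(np.uint8)
    hsv=cv2.cvtColor(C[None],cv2.COLOR_RGB2HSV)[0].astype(int)
    b=(abs(X[:,0]-600)<60)&(abs(X[:,1]-100)<40); print(n,'bench z',np.median(X[b,2]).round(1))
    def near(c,r): return np.hypot(X[:,0]-c[0],X[:,1]-c[1])<r
    def show(k,m):
        P=X[m]; c=P[:,:2].astype(np.float32); (cx,cy),(w,h),a=cv2.minAreaRect(c)
        u,s,vt=np.linalg.svd(P[:,:2]-P[:,:2].mean(0),full_matrices=False)
        print(n,k,len(P),'mean',P.mean(0).round(1),'rect',round(cx,1),round(cy,1),round(w),round(h),round(a,1),'pca deg',np.degrees(np.arctan2(vt[0,1],vt[0,0])).round(1),'z',np.percentile(P[:,2],[5,50,95]).round(1))
    or_=(hsv[:,0]>5)&(hsv[:,0]<20)&(hsv[:,1]>150)&(hsv[:,2]>80)
    show('stylus',near((505,-8),110)&or_)
    blk=(hsv[:,2]<60)&near((545,270),130)&(X[:,2]<25)&(X[:,2]>6)
    show('restbase',blk)
    show('channel',near((545,270),130)&(X[:,2]>30))
    pan=near((580,-265),150)
    show('panel',pan&(X[:,2]>60))
    show('yellow',pan&(hsv[:,0]>20)&(hsv[:,0]<35)&(hsv[:,1]>150)&(hsv[:,2]>100)&(X[:,2]>45))
    show('red',pan&((hsv[:,0]<5)|(hsv[:,0]>175))&(hsv[:,1]>150)&(hsv[:,2]>80)&(X[:,2]>45))
    i=p["img"]; c=i[150:330,120:330] if n=="top" else i[170:340,320:500]
    crop.append(cv2.resize(c,(400,400),interpolation=cv2.INTER_CUBIC))
cv2.imwrite('pics/crop1.png',np.hstack(crop)[:,:,::-1])
E
```

```text
top bench z 0.5
top stylus 201 mean [490.8  -3.5  20.5] rect 493.4 -4.7 16 115 67.1 pca deg 156.6 z [14.4 20.6 26. ]
top restbase 853 mean [508.4 265.2  13.1] rect 530.7 270.6 76 182 76.3 pca deg 158.5 z [ 7.8 13.  18.2]
top channel 609 mean [546.6 270.   71.1] rect 542.1 269.2 47 130 76.3 pca deg 168.6 z [ 33.   70.1 114.6]
top panel 3828 mean [ 568.7 -284.9   70.2] rect 568.5 -286.7 160 204 17.2 pca deg 106.4 z [64.2 70.2 75.7]
top yellow 33 mean [ 518.1 -256.2   60.2] rect 518.0 -256.0 17 17 53.7 pca deg 137.8 z [54.5 60.4 65.4]
top red 44 mean [ 544.  -343.    58.2] rect 544.6 -343.2 20 22 72.3 pca deg -59.0 z [49.9 59.5 63.4]
scene bench z -0.3
scene stylus 454 mean [499.2  -2.9  15.3] rect 493.8 -4.8 24 132 66.4 pca deg -23.5 z [ 3.9 18.3 21.3]
scene restbase 1471 mean [556.5 277.8  11.8] rect 532.9 270.5 79 192 75.8 pca deg -21.4 z [ 9.  11.7 14.3]
scene channel 1485 mean [548.3 264.2  68.7] rect 542.7 267.0 46 135 75.8 pca deg -17.7 z [ 34.3  67.6 110.2]
scene panel 3092 mean [ 580.3 -281.9   69.8] rect 569.8 -289.6 167 203 15.5 pca deg 106.8 z [63.2 70.2 73.1]
scene yellow 9 mean [ 513.6 -262.7   60.5] rect 512.9 -263.0 8 14 88.7 pca deg -24.8 z [59.3 60.2 61.8]
scene red 17 mean [ 601.6 -341.8   68.1] rect 593.4 -344.3 118 12 6.7 pca deg 7.9 z [59.1 71.6 74.6]
```

View pics/crop1.png

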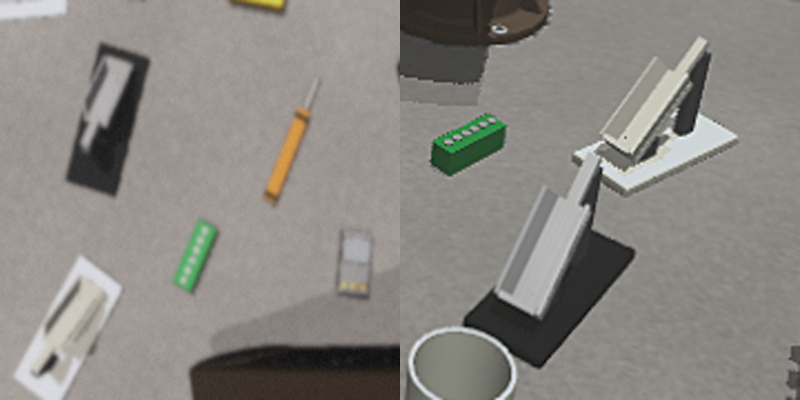

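The crop confirms it: the black base with the grey aluminium channel (left crop at 105,110; right crop at 545,260) is the rest, and the all-white one (70,320 / 650,130) is the look-alike. The measured heights agree with the text: bench 0, panel 70, button 60. I'll move over the stylus for a close look.

```bash
python3 -m inch '[[0,0,0,3.3,-3.5,0,-1],[0,0,0,3.3,-3.5,0,-1],[0,0,0,3.3,-3.5,0,-1],[0,0,0,3.3,-3.5,0,-1],[0,0,0,3.3,-3.5,0,-1],[0,0,0,3.3,-3.5,0,-1],[0,0,0,3.3,-3.5,0,-1],[0,0,0,3.3,-3.5,0,-1],[0,0,0,3.3,-3.5,0,-1],[0,0,0,3.3,-3.5,0,-1],[0,0,0,3.3,-3.5,0,-1],[0,0,0,3.3,-3.5,0,-1],[0,0,0,3.3,-3.5,0,-1],[0,0,0,3.3,-3.5,0,-1]]'
python3 -m inch '[[0,0,-0.18,0,0,0,-1],[0,0,-0.18,0,0,0,-1],[0,0,-0.18,0,0,0,-1],[0,0,-0.18,0,0,0,-1],[0,0,-0.18,0,0,0,-1],[0,0,-0.18,0,0,0,-1],[0,0,-0.18,0,0,0,-1],[0,0,-0.18,0,0,0,-1],[0,0,-0.18,0,0,0,-1],[0,0,-0.18,0,0,0,-1],[0,0,-0.18,0,0,0,-1],[0,0,-0.18,0,0,0,-1],[0,0,-0.18,0,0,0,-1],[0,0,-0.1,0,0,0,-1],[0,0,0,0,0,0,-1]]'
cat > look.py <<'E'
import sys
from h import *
p=env.read_camera("wrist"); save(p,sys.argv[1]); np.set_printoptions(suppress=True)
s=env.state(); print(s["t"],s["eef_pos"].round(1),s["tcp_rot"].round(3),s["joints"].round(2))
M,t=campose(p); print('cam',t.round(1),'fwd',M[:,2].round(2))
X,uv=cloud(p); C=p["img"][uv[:,1],uv[:,0]]
hsv=cv2.cvtColor(C[None],cv2.COLOR_RGB2HSV)[0].astype(int)
E
cat > sty.py <<'E'
from look import *
print('bench',np.median(X[:,2]).round(1))
m=(hsv[:,0]>5)&(hsv[:,0]<20)&(hsv[:,1]>150)&(hsv[:,2]>80)&(np.hypot(X[:,0]-505,X[:,1]+8)<120)
P=X[m]; print(len(P),P.mean(0).round(1),np.percentile(P[:,2],[5,50,90]).round(1))
P=P[P[:,2]>np.percentile(P[:,2],90)-4]
(cx,cy),(w,h),a=cv2.minAreaRect(P[:,:2].astype(np.float32)); print('top rect',cx,cy,w,h,a)
E
python3 sty.py w1.png
```

```text
t: 3.15
eef_pos: [482.0, 5.2, 214.8]
tcp_rot: [3.141, -0.001, 0.292]
ft_force: [-0.4, -0.8, -0.1]
opening: 1.0
grip_force: 0.0
t: 5.03
eef_pos: [481.4, 3.6, 214.7]
tcp_rot: [-3.142, 0.0, 2.731]
ft_force: [0.7, -0.7, -0.2]
opening: 0.997
grip_force: 0.0
5.075 [481.4   3.6 214.7] [-3.142  0.     2.73 ] [-0.13  0.29  1.9  -0.    0.95 -1.29]
cam [406.   36.8 384.2] fwd [ 0.27 -0.12 -0.96]
bench 0.3
2156 [487.2  -0.3  47.8] [18.  19.5 21.2]
top rect 480.538330078125 -5.6696929931640625 105.76046752929688 126.59205627441406 32.57829666137695
```

```bash
cat >> sty.py <<'E'
P=X[m]; P=P[(P[:,2]>15)&(P[:,2]<25)]
v,u=uv[m].T[::-1]
(cx,cy),(w,h),a=cv2.minAreaRect(P[:,:2].astype(np.float32)); print('top rect',len(P),cx,cy,w,h,a)
c=P[:,:2]; o=np.median(c,0); U,S,vt=np.linalg.svd(c-c.mean(0),full_matrices=False); d=vt[0]*np.sign(vt[0,0])
q=(c-c.mean(0))@np.c_[d,[-d[1],d[0]]]
for k in range(2): print(np.percentile(q[:,k],[0.5,50,99.5]).round(1))
print(c.mean(0),np.degrees(np.arctan2(d[1],d[0])))
E
python3 sty.py w2.png
```

```text
5.125 [481.3   3.6 214.7] [-3.142  0.     2.729] [-0.13  0.29  1.9  -0.    0.95 -1.29]
cam [406.1  36.9 384.2] fwd [ 0.27 -0.12 -0.96]
bench 0.3
2127 [487.5  -0.3  46. ] [18.1 19.4 21. ]
top rect 480.7040100097656 -5.236228942871094 105.77973937988281 125.5643310546875 31.808012008666992
top rect 1929 491.1643371582031 -5.989444732666016 19.197528839111328 129.19207763671875 66.56346893310547
[-61.2  -1.4  66.9]
[-9.8 -0.1  9.3]
[488.70743778  -4.58964414] -23.373372808757253
```

View pics/w2.png

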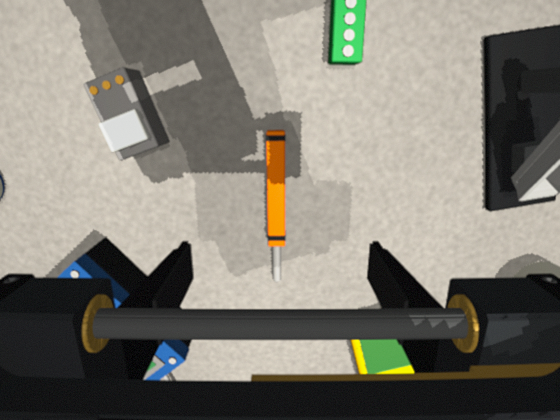

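The wrist view shows the stylus at (275,190), with its tail at (275,132), its tip at (277,278) and free space on both sides. Its top face is at z≈19.5 mm and its centre at about (491,-6) at -23.4°, which matches the other views. Next I'll descend, grip at stylus x≈-35 and lift.

```bash
python3 -m inch '[[0,0,0,0.2,-0.45,4,-1],[0,0,0,0,0,5,-1],[0,0,0,0,0,5,-1],[0,0,0,0,0,5,-1],[0,0,0,0,0,1.5,-1],[0,0,0,0,0,0.5,-1],[0,0,0,0,0,0,1],[0,0,0,0,0,0,1],[0,0,0,0,0,0,1],[0,0,0,0,0,0,1],[0,0,0,0,0,0,1],[0,0,0,0,0,0,1]]'
```

```text
t: 6.62
eef_pos: [477.7, 0.2, 4.6]
tcp_rot: [-3.141, 0.0, 2.732]
ft_force: [0.3, 0.4, 0.1]
opening: 0.427
grip_force: 0.0
```

```bash
python3 -m inch '[[0,0,0,0,0,0,1],[0,0,0,0,0,0,1],[0,0,0,0,0,0,1],[0,0,0,0,0,0,1],[0,0,0,0,0,0,1]]'
```

```text
t: 7.25
eef_pos: [477.7, 0.3, 4.6]
tcp_rot: [-3.141, 0.0, 2.732]
ft_force: [-0.1, -0.4, -1.0]
opening: 0.211
grip_force: 30.0
```

```bash
python3 -m inch '[[0,0,0,0,0,-2,1],[0,0,0,0,0,-5,1],[0,0,0,0,0,-5,1],[0,0,0,0,0,-5,1],[0,0,0,0,0,-5,1],[0,0,0,0,0,-4,1],[0,0,-0.04,2.5,3.7,0,1],[0,0,0,2.5,3.7,0,1],[0,0,0,2.5,3.7,0,1],[0,0,0,2.5,3.7,0,1],[0,0,0,2.5,3.7,0,1],[0,0,0,2.5,3.7,0,1],[0,0,-0.125,0,0,0,1],[0,0,0,0,0,0,1],[0,0,0,0,0,0,1]]'
cat > rest.py <<'E'
from look import *
c0=np.array([532,270.5]); 
near=np.hypot(X[:,0]-550,X[:,1]-267)<130
blk=near&(X[:,2]<17)&(X[:,2]>8)&(hsv[:,2]<70)
(cx,cy),(w,h),a=cv2.minAreaRect(X[blk][:,:2].astype(np.float32)); print('base',blk.sum(),cx,cy,w,h,a,np.median(X[blk][:,2]))
for yaw in (-13,-14,-15):
    y=np.radians(yaw); ex=np.array([np.cos(y),np.sin(y)]); ey=np.array([-ex[1],ex[0]])
    r=np.c_[(X[:,:2]-c0)@ex,(X[:,:2]-c0)@ey,X[:,2]]
    f=near&(abs(r[:,1])<25)&(abs(r[:,0]+r[:,2]-93)<4)&(r[:,2]>30)&(r[:,2]<135)
    s=(r[:,0]-r[:,2]+93)/np.sqrt(2)
    print(yaw,'floor pts',f.sum(),'x+z',np.median((r[:,0]+r[:,2])[f]).round(1))
    for lo in range(-55,100,12):
        g=f&(s>=lo)&(s<lo+12)
        if g.sum()>5: print(lo,g.sum(),'y',np.percentile(r[g,1],[2,50,98]).round(1),'x+z',np.median((r[:,0]+r[:,2])[g]).round(1))
E
python3 rest.py w3.png
```

```text
t: 9.12
eef_pos: [419.9, 261.5, 264.6]
tcp_rot: [-3.141, -0.0, 2.894]
ft_force: [-1.2, 0.1, -0.6]
opening: 0.207
grip_force: 30.0
9.175 [419.9 261.4 264.6] [-3.141 -0.     2.894] [ 0.42  0.25  1.8  -0.    1.09 -0.9 ]
cam [340.2 281.9 434.1] fwd [ 0.28 -0.07 -0.96]
base 2172 511.42205810546875 290.393798828125 46.117679595947266 140.14849853515625 76.20991516113281 11.45598659981772
-13 floor pts 21 x+z 92.9
-7 18 y [13.  16.1 17.9] x+z 92.1
-14 floor pts 19 x+z 93.0
-7 12 y [13.2 16.  18. ] x+z 92.4
-15 floor pts 19 x+z 92.7
-19 8 y [13.7 14.7 16.9] x+z 91.3
-7 9 y [13.1 16.  18. ] x+z 92.7
```

View pics/w3.png

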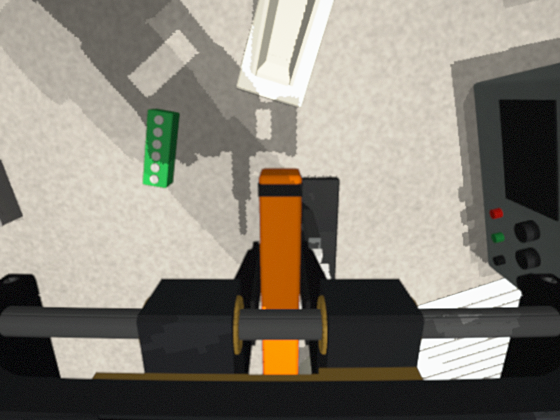

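The wrist view shows the held stylus (280,270) hiding the rest behind it. I'll move sideways so that the rest comes into view.

```bash
python3 -m inch '[[0,0,0,-3.5,-1.6,0,1],[0,0,0,-3.5,-1.6,0,1],[0,0,0,-3.5,-1.6,0,1],[0,0,0,-3.5,-1.6,0,1],[0,0,0,0,0,0,1],[0,0,0,0,0,0,1]]'
cat > rest2.py <<'E'
from h import *
import sys
from scipy.optimize import least_squares
for n in ("wrist","scene","top"):
    p=env.read_camera(n); save(p,sys.argv[1]+n+'.png')
    X,uv=cloud(p); hsv=cv2.cvtColor(p["img"],cv2.COLOR_RGB2HSV)[uv[:,1],uv[:,0]].astype(int)
    near=np.hypot(X[:,0]-545,X[:,1]-267)<125
    blk=near&(X[:,2]<18)&(X[:,2]>6)&(hsv[:,2]<70)
    (cx,cy),(w,h),a=cv2.minAreaRect(X[blk][:,:2].astype(np.float32)); print(n,'base',blk.sum(),round(cx,1),round(cy,1),round(w),round(h),round(a,2),np.median(X[blk][:,2]).round(1))
    c0=np.array([532,270.5]); y=np.radians(-14); ex=np.array([np.cos(y),np.sin(y)]); ey=np.array([-ex[1],ex[0]])
    r=np.c_[(X[:,:2]-c0)@ex,(X[:,:2]-c0)@ey,X[:,2]]
    s=(r[:,0]-r[:,2]+93)/np.sqrt(2); d=(r[:,0]+r[:,2]-93)/np.sqrt(2)
    f=near&(abs(r[:,1])<30)&(r[:,2]>25)&(r[:,2]<150)&(abs(d)<5)
    for lo in range(-58,110,12):
        g=f&(s>=lo)&(s<lo+12)
        if g.sum()>5: print(lo,g.sum(),'y',np.percentile(r[g,1],[3,50,97]).round(1),'d',np.median(d[g]).round(1))
    t=near&(d>10)&(d<30)&(abs(r[:,1])<30)&(r[:,2]>20)
    if t.sum()>20: print('walls s',np.percentile(s[t],[2,98]).round(1),'y',np.percentile(r[t,1],[2,98]).round(1),'d',np.percentile(d[t],95).round(1))
E
python3 rest2.py r1
```

```text
t: 9.93
eef_pos: [539.7, 165.7, 264.4]
tcp_rot: [-3.141, -0.001, 2.895]
ft_force: [-0.2, 0.7, -0.2]
opening: 0.21
grip_force: 30.0
wrist base 5938 531.4 268.4 79 187 76.13 11.4
-10 115 y [-20.3  13.8  18.2] d 0.1
2 67 y [-20.5  14.   15.5] d 0.4
14 58 y [-21.2  13.9  15.7] d 0.2
26 57 y [-20.8  14.4  16. ] d 0.2
38 47 y [-21.3  13.9  15.6] d -0.0
50 46 y [-20.6  14.   15.5] d -0.2
62 45 y [-20.1  14.2  15.9] d 0.1
74 37 y [-19.5  13.9  15.3] d -1.1
86 180 y [-14.9   0.4  14.5] d 0.7
walls s [-6.7 93.8] y [-23.9  22. ] d 14.9
scene base 1454 533.3 271.2 79 193 75.14 11.7
-10 20 y [-18.5 -15.5  13.3] d -2.2
2 21 y [-18.3 -16.2   3.5] d -1.3
14 26 y [-17.8 -15.4  18.7] d -0.9
26 21 y [-17.4 -15.3  14.4] d -1.3
38 20 y [-17.8 -15.   11. ] d -0.1
50 21 y [-16.7 -14.5   6.9] d -1.0
62 23 y [-16.6 -14.5   2.3] d -0.9
74 27 y [-16.9 -14.3   8.8] d -3.6
86 8 y [-16.6  -6.2  16.7] d 0.5
walls s [-3.7 94.5] y [-22.9  21.8] d 16.0
top base 0 0.0 0.0 0 0 0.0 nan
  return _methods._mean(a, axis=axis, dtype=dtype,
  ret = ret.dtype.type(ret / rcount)
```

View pics/r1wrist.png

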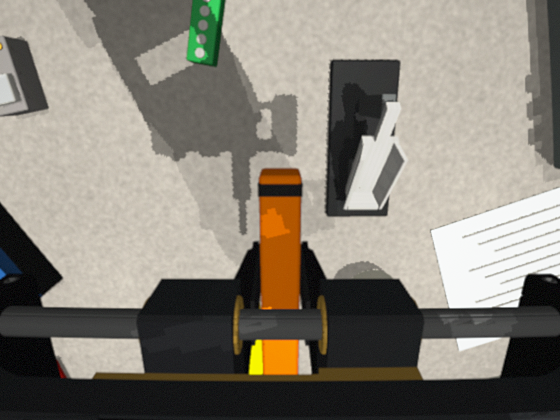

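The wrist view shows the rest on its black base (365,140), the channel at (375,170) with its tongue end at (391,100), and the end plate near (362,207). I'll check the floor and tongue points once more.

```bash
cat > rest3.py <<'E'
from h import *
for n in ("wrist","scene"):
    p=env.read_camera(n); X,uv=cloud(p)
    c0=np.array([532,270]); y=np.radians(-14); ex=np.array([np.cos(y),np.sin(y)]); ey=np.array([-ex[1],ex[0]])
    r=np.c_[(X[:,:2]-c0)@ex,(X[:,:2]-c0)@ey,X[:,2]]
    s=(r[:,0]-r[:,2]+93)/np.sqrt(2); d=(r[:,0]+r[:,2]-93)/np.sqrt(2)
    f=(abs(r[:,1])<40)&(r[:,2]>22)&(r[:,2]<160)&(abs(d)<40)
    print(n)
    for lo in range(-70,110,12):
        g=f&(s>=lo)&(s<lo+12)
        row=[]
        for yl in range(-28,28,8):
            k=g&(r[:,1]>=yl)&(r[:,1]<yl+8); row.append(f"{np.median(d[k]):6.1f}/{k.sum():3d}" if k.sum()>3 else "     -    ")
        print(lo,*row)
    for lo,hi in((-46,-8),):
        g=f&(s>lo)&(s<hi)&(abs(d)<6); print('tongue',g.sum(),np.percentile(r[g,1],[3,50,97]).round(1),np.percentile(s[g],[0,3]).round(1),np.median(d[g]).round(1))
E
python3 rest3.py
```

```text
wrist
-70      -          -          -          -          -          -          -    
-58      -          -      -11.8/ 65  -10.6/148  -10.8/ 19      -          -    
-46      -          -      -20.7/151   -7.6/115   -8.2/ 18      -          -    
-34      -          -      -21.0/132   -7.1/ 73   -7.2/ 18      -          -    
-22      -          -      -12.9/ 83   -6.9/ 65   -6.9/ 15      -          -    
-10   13.1/ 54   -6.8/125   -7.5/ 93   -6.9/ 63   -7.1/ 74    1.2/206   13.7/ 28
2   13.7/ 30   -8.4/ 38   -7.0/ 52   -7.0/ 55   -7.0/ 56    4.6/142   14.5/ 16
14   13.8/ 36   -8.9/ 31   -7.5/ 44   -7.5/ 48   -7.0/ 49    4.4/118   13.8/ 14
26   14.0/ 30   -8.8/ 31   -7.6/ 38   -7.7/ 48   -7.6/ 44    3.3/120   13.6/ 16
38   13.7/ 28   -8.7/ 27   -7.8/ 34   -7.7/ 41   -7.7/ 46    3.7/108   13.9/ 14
50   13.7/ 25  -11.1/ 36   -7.6/ 34   -7.5/ 41   -7.6/ 37    4.1/ 98   13.7/ 10
62   13.8/ 24  -13.7/ 39   -7.6/ 31   -7.6/ 37   -7.4/ 38    3.5/ 95   14.1/ 10
74   13.9/ 22   -8.7/ 22   -7.4/ 29   -7.5/ 33   -7.5/ 37    4.8/ 89   13.7/  9
86   13.8/ 13    9.7/ 65    4.5/119    3.3/122   
[... 712 characters left out ...]
 17   13.7/  7
14   13.2/  8    4.0/ 42   -6.7/ 26   -6.7/ 24   -7.5/ 23   -7.9/ 21   14.0/  7
26   12.1/  8    4.4/ 46   -7.1/ 24   -7.7/ 23   -7.1/ 21   -5.5/ 19   13.8/  8
38   13.5/  7    2.6/ 45   -7.5/ 25   -7.4/ 23   -7.2/ 24   -8.4/ 16   12.5/  9
50   13.0/  7    5.1/ 44   -7.2/ 24   -7.3/ 24   -7.3/ 26   -9.5/ 17   14.2/  9
62   13.1/  7    4.0/ 45   -7.3/ 22   -7.1/ 23   -6.9/ 23  -11.1/ 23   14.9/  9
74   13.8/  6    4.4/ 47   -7.4/ 23   -6.8/ 27   -7.7/ 23   -7.3/ 16   14.0/  9
86      -       12.5/ 23   13.0/ 18   13.1/ 20   12.2/ 20   12.0/ 18      -    
98      -          -          -          -          -          -          -    
tongue 26 [-5.7 -1.4  5. ] [-43.  -41.9] -5.3
```

Both views agree. The floor plane gives the rest origin at about (522,272), yaw -14°, and the wall tops (+21), tongue end (-46) and slope range (0..100) all match. I'll tilt the held stylus 45° and check the reach.

```bash
python3 -m inch '[[0,0.157,0,0,0,0,1],[0,0.157,0,0,0,0,1],[0,0.157,0,0,0,0,1],[0,0.157,0,0,0,0,1],[0,0.157,0,0,0,0,1],[0,0,0,0,0,0,1],[0,0,0,0,0,0,1]]'
cat > plan.py <<'E'
from h import *
import sys
# usage: plan.py mode ds dn : prints remaining tool-frame shift (cm) and turn to target
O=np.array([522,272.2,0]); yw=np.radians(-14); ex=np.array([np.cos(yw),np.sin(yw),0]); ez=np.array([0,0,1.]); ey=np.cross(ez,ex)
seat=O+7*ex+100*ez; u=(ex-ez)/2**.5; n=(ex+ez)/2**.5
def rem(tgt,Rt):
    s=env.state(); M=rot(s["tcp_rot"]); p=s["eef_pos"]
    print('t',s["t"],'joints',s["joints"].round(2),'pos',p.round(1)); 
    print('turn',R.from_matrix(M.T@Rt).as_rotvec().round(3),'shift cm (current axes)',(M.T@(tgt-p)/10).round(2),'(target axes)',(Rt.T@(tgt-p)/10).round(2))
Rplace=np.c_[-u,ey,-n]; Raxial=np.c_[-n,ey,u]
E
python3 - <<'E'
from plan import *
for ds,dn in((-12,60),(-12,2),(-4,0.5)): rem(seat+(-34.8+ds)*u+(dn-5.4)*n,Rplace)
E
```

```text
t: 11.05
eef_pos: [540.0, 166.2, 264.9]
tcp_rot: [-3.142, -0.781, 2.897]
ft_force: [-0.5, -0.1, -0.8]
opening: 0.212
grip_force: 30.0
t 11.05 joints [ 0.07  0.68  1.28  0.24  1.93 -1.26] pos [540.  166.2 264.9]
turn [-0.     0.004 -0.   ] shift cm (current axes) [-4.39  9.85  8.77] (target axes) [-4.43  9.85  8.75]
t 11.05 joints [ 0.07  0.68  1.28  0.24  1.93 -1.26] pos [540.  166.2 264.9]
turn [-0.     0.004 -0.   ] shift cm (current axes) [-4.36  9.85 14.57] (target axes) [-4.43  9.85 14.55]
t 11.05 joints [ 0.07  0.68  1.28  0.24  1.93 -1.26] pos [540.  166.2 264.9]
turn [-0.     0.004 -0.   ] shift cm (current axes) [-5.16  9.85 14.73] (target axes) [-5.23  9.85 14.7 ]
```

```bash
python3 -m inch '[[0,0,0,0,3.3,0,1],[0,0,0,0,3.3,0,1],[0,0,0,0,3.25,0,1],[0,0,0,-1.5,0,3,1],[0,0,0,-1.5,0,3,1],[0,0.004,0,-1.4,0,2.75,1],[0,0,0,0,0,0,1],[0,0,0,0,0,0,1]]'
python3 - <<'E'
from plan import *
for ds,dn in((-12,2),(-4,0.5)): rem(seat+(-34.8+ds)*u+(dn-5.4)*n,Rplace)
p=env.read_camera("scene"); save(p,'s2.png'); cv2.imwrite('pics/s2c.png',cv2.resize(p["img"][120:340,280:520,::-1],(654,600),interpolation=cv2.INTER_CUBIC))
# held stylus in scene depth: orange points in rest frame
X,uv=cloud(p); hsv=cv2.cvtColor(p["img"],cv2.COLOR_RGB2HSV)[uv[:,1],uv[:,0]].astype(int)
m=(hsv[:,0]>5)&(hsv[:,0]<20)&(hsv[:,1]>150)&(hsv[:,2]>80)&(np.linalg.norm(X-seat,axis=1)<200)
q=(X[m]-seat)@np.c_[u,ey,n]; print(m.sum(),np.percentile(q,[2,50,98],axis=0).round(1))
E
```

```text
t: 12.05
eef_pos: [534.8, 269.1, 173.6]
tcp_rot: [3.14, -0.785, 2.898]
ft_force: [0.9, 0.1, 0.3]
opening: 0.21
grip_force: 30.0
t 12.05 joints [ 0.21  0.79  1.3   0.32  1.77 -1.17] pos [534.8 269.1 173.6]
turn [ 0.001 -0.     0.001] shift cm (current axes) [-0.09 -0.01  5.98] (target axes) [-0.09 -0.01  5.98]
t 12.05 joints [ 0.21  0.79  1.3   0.32  1.77 -1.17] pos [534.8 269.1 173.6]
turn [ 0.001 -0.     0.001] shift cm (current axes) [-0.89 -0.02  6.13] (target axes) [-0.89 -0.01  6.13]
400 [[-80.2  -8.9  55.6]
 [ -1.7   4.9  71.3]
 [ 31.4  10.5  75.2]]
```

View pics/s2c.png

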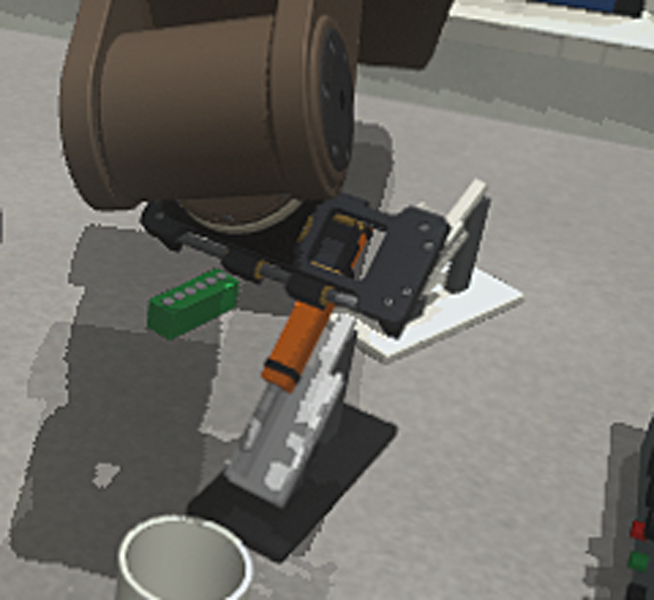

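The crop shows the stylus (300,340) aligned above the channel (290,430) and parallel to it. Now I'll lower it into the channel.

```bash
python3 -m inch '[[0,0,0,-0.1,0,2.5,1],[0,0,0,0,0,2,1],[0,0,0,0,0,1,1],[0,0,0,0,0,0.4,1],[0,0,0,-0.4,0,0.05,1],[0,0,0,0,0,0,1]]'
python3 - <<'E'
from plan import *
rem(seat+(-34.8-4)*u+(0.5-5.4)*n,Rplace)
E
```

```text
t: 12.85
eef_pos: [497.3, 278.0, 126.2]
tcp_rot: [3.141, -0.788, 2.897]
ft_force: [-0.6, 0.3, 1.3]
opening: 0.21
grip_force: 30.0
t 12.85 joints [ 0.23  0.8   1.43  0.33  1.63 -1.2 ] pos [497.3 278.  126.2]
turn [ 0.001 -0.003 -0.   ] shift cm (current axes) [-0.26  0.03  0.05] (target axes) [-0.26  0.03  0.05]
```

```bash
python3 -m inch '[[0,0,0,-0.2,0,0.05,1],[0,0,0,0,0,0,1],[0,0,0,0,0,0,0],[0,0,0,0,0,0,0],[0,0,0,0,0,0,0],[0,0,0,0,0,0,0],[0,0,0,0,0,0,0],[0,0,0,0,0,0,0],[0,0,0,0,0,-2,0],[0,0,0,0,0,-4,0],[0,0,0,0,0,-4,0],[0,0,0,0,0,0,0],[0,0,0,0,0,0,0]]'
cat > sc.py <<'E'
from plan import *
for c in ("scene","wrist"):
    p=env.read_camera(c); save(p,sys.argv[1]+c+'.png')
    if c=="scene": i0=p["img"][150:340,320:500]
    X,uv=cloud(p); hsv=cv2.cvtColor(p["img"],cv2.COLOR_RGB2HSV)[uv[:,1],uv[:,0]].astype(int)
    m=(hsv[:,0]>5)&(hsv[:,0]<20)&(hsv[:,1]>150)&(hsv[:,2]>60)&(np.linalg.norm(X-seat,axis=1)<120)
    q=(X[m]-seat)@np.c_[u,ey,n]
    if m.sum()<20: print(c,'few');continue
    print(c,m.sum(),np.percentile(q,[2,50,98],axis=0).round(1).tolist())
    k=(q[:,2]>5)&(q[:,2]<22); qq=q[k]
    if k.sum()>20: print(' slope n vs s',np.polyfit(qq[:,0],qq[:,2],1).round(3),'y vs s',np.polyfit(qq[:,0],qq[:,1],1).round(3))
i1=p["img"]
cv2.imwrite('pics/'+sys.argv[1]+'c.png',np.hstack([cv2.resize(i0,(380,400),interpolation=cv2.INTER_CUBIC),cv2.resize(i1,(420,400))])[:,:,::-1])
rem(seat-50*u,Raxial)
E
python3 sc.py a1
```

```text
t: 14.48
eef_pos: [565.8, 260.8, 193.9]
tcp_rot: [-3.141, -0.79, 2.896]
ft_force: [0.4, 1.1, -0.0]
opening: 0.502
grip_force: 0.0
scene 517 [[-42.6, -9.4, -4.4], [-2.5, 2.6, 9.7], [44.2, 10.0, 13.3]]
 slope n vs s [5.000e-03 9.995e+00] y vs s [0.003 0.587]
wrist 3558 [[-82.9, -9.8, 2.2], [-25.0, -0.3, 9.7], [42.5, 9.0, 11.1]]
 slope n vs s [2.000e-03 9.763e+00] y vs s [ 0.002 -0.409]
t 14.575 joints [ 0.19  0.81  1.2   0.32  1.86 -1.16] pos [565.6 261.  193.9]
turn [-1.000e-03 -1.576e+00  0.000e+00] shift cm (current axes) [0.99 0.04 9.33] (target axes) [ 9.33  0.03 -1.04]
```

View pics/a1c.png

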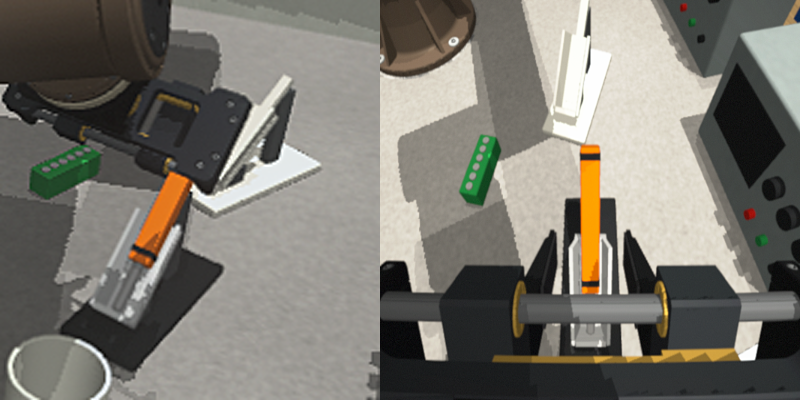

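The crop shows the stylus seated in the black-based rest, with its handle at (160,220) left and (590,215) right. It is centred and flat (top face 9.8 above the axis) and within 2 mm of the seat. For the regrasp I'll hold the handle with a vertical tool. Tilting that grasp 45° back then makes the stylus upright.

```bash
python3 -m inch '[[0,0,0,0,0,-3,0],[0,-0.157,0,0,0,0,0],[0,-0.157,0,0,0,0,0],[0,-0.157,0,0,0,0,0],[0,-0.157,0,0,0,0,0],[0,-0.157,0,0,0,0,0],[0,0,0,0,0,0,0]]'
python3 - <<'E'
from plan import *
Rv=np.c_[-ex,ey,-ez]
for h in (80,0): rem(seat-54*u-(17-h)*ez,Rv)
E
```

```text
t: 15.45
eef_pos: [585.1, 256.5, 216.4]
tcp_rot: [-3.141, -0.004, 2.899]
ft_force: [-0.4, 0.7, 0.5]
opening: 0.5
grip_force: 0.0
t 15.45 joints [ 0.31  0.51  1.52  0.    1.12 -1.02] pos [585.1 256.5 216.4]
turn [-0.    -0.004  0.002] shift cm (current axes) [9.61 0.01 1.57] (target axes) [ 9.62 -0.    1.53]
t 15.45 joints [ 0.31  0.51  1.52  0.    1.12 -1.02] pos [585.1 256.5 216.4]
turn [-0.    -0.004  0.002] shift cm (current axes) [9.58 0.02 9.57] (target axes) [ 9.62 -0.    9.53]
```

```bash
python3 -m inch '[[0,-0.004,0,3.2,0,0,0],[0,0,0,3.2,0,0,0],[0,0,0,3.2,0,0,0],[0,0,0,0,0,3.5,0],[0,0,0,0,0,3.5,0],[0,0,0,0,0,2.5,0],[0,0,0,0,0,0,1],[0,0,0,0,0,0,1],[0,0,0,0,0,0,1],[0,0,0,0,0,0,1],[0,0,0,0,0,0,1],[0,0,0,0,0,0,1],[0,0,0,0,0,0,1]]'
python3 - <<'E'
from plan import *
Rv=np.c_[-ex,ey,-ez]
rem(seat-54*u-17*ez,Rv)
E
```

```text
t: 17.08
eef_pos: [494.5, 279.0, 122.0]
tcp_rot: [3.141, 0.001, 2.897]
ft_force: [0.8, 0.3, 6.1]
opening: 0.209
grip_force: 30.0
t 17.075 joints [ 0.4   0.52  1.8  -0.    0.82 -0.93] pos [494.5 279.  122. ]
turn [ 0.001  0.001 -0.   ] shift cm (current axes) [0.29 0.01 0.08] (target axes) [0.29 0.01 0.08]
```

```bash
python3 -m inch '[[0,0,0,0.7,0,-0.7,1],[0,0,0,1.4,0,-1.4,1],[0,0,0,2,0,-2,1],[0,0,0,2,0,-2,1],[0,0,0,1,0,-4,1],[0,0,0,0,0,-5,1],[0,0,0,0,0,-3,1],[0,0.157,0,0,0,0,1],[0,0.157,0,0,0,0,1],[0,0.157,0,0,0,0,1],[0,0.157,0,0,0,0,1],[0,0.157,0,0,0,0,1],[0,0,0,0,0,0,1],[0,0,0,0,0,0,1]]'
cat > held.py <<'E'
from plan import *
s=env.state(); M=rot(s["tcp_rot"]); T=s["eef_pos"]; print(T.round(1),s["tcp_rot"].round(3),s["joints"].round(2))
for c in ("scene","wrist"):
    p=env.read_camera(c); save(p,sys.argv[1]+c+'.png')
    X,uv=cloud(p); hsv=cv2.cvtColor(p["img"],cv2.COLOR_RGB2HSV)[uv[:,1],uv[:,0]].astype(int)
    q=(X-T)@M
    m=(hsv[:,0]>5)&(hsv[:,0]<20)&(hsv[:,1]>150)&(hsv[:,2]>60)&(np.linalg.norm(q,axis=1)<170)&(abs(q[:,1])<25)
    q=q[m]
    if m.sum()<20: print(c,'few');continue
    # edge-fit in tool x-z plane: axis by bounding rect of silhouette in x,z
    print(c,m.sum(),np.percentile(q,[2,50,98],axis=0).round(1).tolist(), 'y med',np.median(q[:,1]).round(1))
    rc=cv2.minAreaRect(q[:,[0,2]].astype(np.float32)); print(' rect xz',np.round(rc[0],1),np.round(rc[1],1),round(rc[2],1))
    W=X[m]; uu,ss,vt=np.linalg.svd(W-np.median(W,0),full_matrices=False); print(' pca world',vt[0].round(3),W.mean(0).round(1),'zrange',np.percentile(W[:,2],[1,99]).round(1))
E
python3 held.py b1
```

```text
t: 18.82
eef_pos: [424.9, 296.2, 302.4]
tcp_rot: [-3.142, -0.782, 2.897]
ft_force: [-0.3, -0.0, -0.4]
opening: 0.208
grip_force: 30.0
[424.9 296.2 302.4] [-3.142 -0.782  2.897] [ 0.29  0.53  1.46  0.38  1.84 -1.07]
scene 505 [[-72.0, -8.5, -20.4], [-36.0, 2.8, 12.0], [-9.8, 11.0, 45.5]] y med 2.8
 rect xz [-33.1 -13.5] [ 47.7 141.2] 15.4
 pca world [-0.091  0.01  -0.996] [443.9 294.1 268.2] zrange [218.8 311.1]
wrist 1715 [[-33.5, -10.3, -99.9], [1.5, -0.1, -28.6], [29.7, 11.7, 5.4]] y med -0.1
 rect xz [  8.1 -44. ] [ 49.4 127.3] 19.1
 pca world [ 0.102 -0.034  0.994] [443.9 291.6 322.2] zrange [272.9 392.9]
```

```bash
python3 -m inch '[[0,0,0,-1.27,-4.28,-1.27,1],[0,0,0,-1.27,-4.28,-1.27,1],[0,0,0,-1.27,-4.28,-1.27,1],[0,0,0,-1.27,-4.28,-1.27,1],[0,0,0,-1.27,-4.28,-1.27,1],[0,0,0,-1.27,-4.28,-1.27,1],[0,0,0,-1.27,-4.28,-1.27,1],[0,0,0,-1.27,-4.28,-1.27,1],[0,0,0,-1.27,-4.28,-1.27,1],[0,0,0,-1.27,-4.28,-1.27,1],[0,0,0,-1.27,-4.28,-1.27,1],[0,0,0,-1.27,-4.28,-1.27,1],[0,0,0,0,0,0,1],[0,0,0,0,0,0,1]]'
cat > tip.py <<'E'
from plan import *
s=env.state(); M=rot(s["tcp_rot"]); T=s["eef_pos"]; P=T-13.3*M[:,2]
ax=R.from_rotvec(-np.pi/4*M[:,1]).apply(M[:,2]); tip=P+143*ax
print('TCP',T.round(1),s["tcp_rot"].round(3),'axis',ax.round(3),'pred tip',tip.round(1))
p=env.read_camera("scene"); save(p,sys.argv[1]+'.png')
X,uv=cloud(p); C=p["img"][uv[:,1],uv[:,0]]; hsv=cv2.cvtColor(p["img"],cv2.COLOR_RGB2HSV)[uv[:,1],uv[:,0]].astype(int)
cam=campose(p)[1]; near=np.hypot(X[:,0]-tip[0],X[:,1]-tip[1])<30
v=(cam-tip)[:2]; v/=np.linalg.norm(v); w=np.array([-v[1],v[0]])
for lo in np.arange(tip[2]-10,tip[2]+120,10):
    g=near&(X[:,2]>=lo)&(X[:,2]<lo+10)&(X[:,2]>80)
    if g.sum()<4: continue
    a=(X[g][:,:2]-tip[:2]); print(lo.round(),g.sum(),'lat',(a@w).min().round(1),(a@w).max().round(1),'depth near',np.percentile(a@v,90).round(1))
pp=proj(p,np.array([tip,P,[518,-256,60]])); print(pp.round(1))
c=pp[2].astype(int); c=np.clip(c,[100,110],None)
cv2.imwrite('pics/'+sys.argv[1]+'c.png',cv2.resize(p["img"][c[1]-110:c[1]+60,c[0]-100:c[0]+100,::-1],(700,595),interpolation=cv2.INTER_CUBIC))
E
python3 tip.py t1
```

```text
t: 20.68
eef_pos: [509.7, -253.7, 302.9]
tcp_rot: [-3.141, -0.784, 2.897]
ft_force: [-0.1, -0.3, 0.2]
opening: 0.21
grip_force: 30.0
TCP [ 509.7 -253.7  302.9] [-3.141 -0.784  2.897] axis [ 0.002 -0.001 -1.   ] pred tip [ 519.1 -256.1  169.3]
169.0 15 lat -5.3 2.2 depth near 5.9
179.0 16 lat -5.8 3.4 depth near 5.2
189.0 19 lat -5.5 3.9 depth near 5.4
199.0 15 lat -4.5 3.1 depth near 6.6
209.0 16 lat -5.8 10.9 depth near 8.4
219.0 51 lat -15.3 11.8 depth near 13.2
229.0 47 lat -15.0 12.3 depth near 11.8
239.0 49 lat -14.0 11.7 depth near 12.2
249.0 50 lat -13.1 12.1 depth near 12.7
259.0 48 lat -11.9 11.2 depth near 13.6
269.0 49 lat -12.4 12.1 depth near 12.2
279.0 44 lat -11.9 10.8 depth near 13.6
289.0 45 lat -12.3 11.6 depth near 14.1
[[179.3 168.2]
 [173.1 109.2]
 [184.  208. ]]
```

View pics/t1c.png

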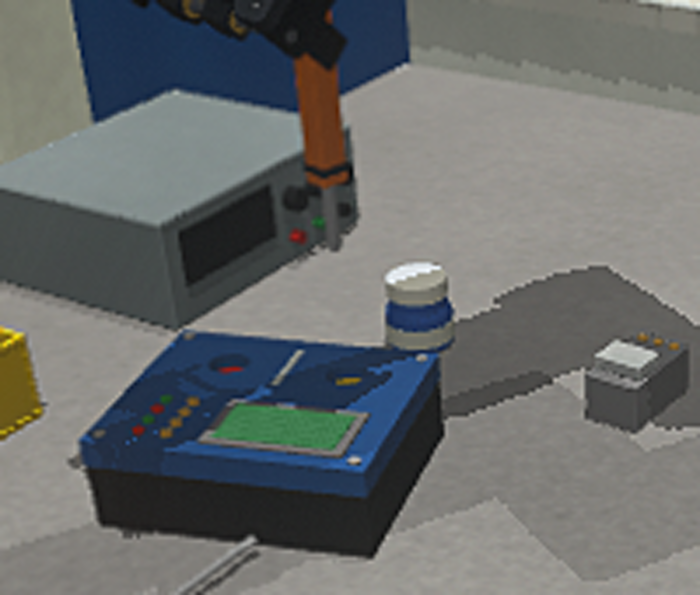

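The crop shows the stylus upright above the panel, tip at (333,245), with the yellow button in its well at (348,380) and the red one at (232,370). The stem slices match the predicted tip (519,-256,169) within about 1 mm. Next I'll descend straight over the yellow button.

```bash
python3 -m inch '[[0,0,0,-1.7,0,1.8,1],[0,0,0,-1.75,0,1.75,1],[0,0,0,-1.75,0,1.75,1],[0,0,0,-1.4,0,1.4,1],[0,0,0,-0.7,0,0.7,1],[0,0,0,0,0,0,1],[0,0,0,0,0,0,1]]'
python3 - <<'E'
from plan import *
s=env.state(); M=rot(s["tcp_rot"]); T=s["eef_pos"]; P=T-13.3*M[:,2]
ax=R.from_rotvec(-np.pi/4*M[:,1]).apply(M[:,2]); print((P+143*ax).round(1),s["ft_force"])
E
```

```text
t: 21.6
eef_pos: [509.4, -254.4, 199.0]
tcp_rot: [-3.141, -0.784, 2.896]
ft_force: [0.1, 0.1, -0.3]
opening: 0.207
grip_force: 30.0
[ 518.7 -256.7   65.4] [ 0.14926715  0.13771372 -0.31515662]
```

```bash
python3 -m inch '[[0,0,0,-0.2,0,0.2,1],[0,0,0,-0.1,0,0.1,1],[0,0,0,0,0,0,1]]'; python3 -m inch '[[0,0,0,-0.15,0,0.15,1],[0,0,0,0,0,0,1]]'; python3 -m inch '[[0,0,0,-0.1,0,0.1,1],[0,0,0,0,0,0,1]]'
```

```text
t: 21.98
eef_pos: [509.3, -254.4, 194.2]
tcp_rot: [-3.141, -0.784, 2.896]
ft_force: [1.7, -0.7, 2.3]
opening: 0.207
grip_force: 30.0
t: 22.22
eef_pos: [509.2, -254.4, 191.9]
tcp_rot: [-3.141, -0.785, 2.897]
ft_force: [1.7, -0.1, 3.1]
opening: 0.21
grip_force: 30.0
t: 22.48
eef_pos: [509.2, -254.4, 190.7]
tcp_rot: [-3.141, -0.785, 2.896]
ft_force: [1.9, -1.0, 5.1]
opening: 0.208
grip_force: 30.0
```

```bash
python3 -m inch '[[0,0,0,-0.1,0,0.1,1],[0,0,0,0,0,0,1],[0,0,0,0,0,0,1]]'; python3 -m inch '[[0,0,0,-0.1,0,0.1,1],[0,0,0,0,0,0,1],[0,0,0,0,0,0,1]]'
```

```text
t: 22.85
eef_pos: [509.2, -254.4, 190.4]
tcp_rot: [-3.141, -0.785, 2.896]
ft_force: [1.9, -0.6, 12.5]
opening: 0.205
grip_force: 30.0
t: 23.22
eef_pos: [509.2, -254.3, 190.0]
tcp_rot: [-3.14, -0.784, 2.896]
ft_force: [3.0, -0.7, 18.4]
opening: 0.212
grip_force: 30.0
```

The force rose from 2.3 to 5 N over the 5 mm of travel and then climbed to 18 N with z stalled, so the button is fully in. I'll hold briefly, then withdraw and go back.

```bash
python3 -m inch '[[0,0,0,0,0,0,1],[0,0,0,0,0,0,1],[0,0,0,0.5,0,-0.5,1],[0,0,0,1.5,0,-1.5,1],[0,0,0,2,0,-2,1],[0,0,0,2,0,-2,1],[0,0,0,2.1,0,-2.1,1],[0,0,0,0,0,0,1]]'; python3 -m inch '[[0,0,0,1.27,4.28,1.27,1],[0,0,0,1.27,4.28,1.27,1],[0,0,0,1.27,4.28,1.27,1],[0,0,0,1.27,4.28,1.27,1],[0,0,0,1.27,4.28,1.27,1],[0,0,0,1.27,4.28,1.27,1],[0,0,0,1.27,4.28,1.27,1],[0,0,0,1.27,4.28,1.27,1],[0,0,0,1.27,4.28,1.27,1],[0,0,0,1.27,4.28,1.27,1],[0,0,0,1.27,4.28,1.27,1],[0,0,0,1.27,4.28,1.27,1],[0,0,0,0,0,0,1],[0,0,0,0,0,0,1]]'; python3 tip.py t2
```

```text
t: 24.22
eef_pos: [509.3, -254.3, 304.5]
tcp_rot: [-3.14, -0.781, 2.896]
ft_force: [-0.2, 0.2, -1.4]
opening: 0.211
grip_force: 30.0
t: 25.98
eef_pos: [424.3, 295.9, 301.5]
tcp_rot: [-3.14, -0.786, 2.896]
ft_force: [0.3, 0.3, -0.2]
opening: 0.207
grip_force: 30.0
TCP [424.3 295.9 301.5] [-3.14  -0.786  2.896] axis [-0.001 -0.001 -1.   ] pred tip [433.3 293.5 167.9]
168.0 20 lat -4.8 4.8 depth near 6.9
178.0 25 lat -4.8 5.1 depth near 6.2
188.0 23 lat -4.8 5.0 depth near 5.2
198.0 24 lat -4.8 5.0 depth near 6.6
208.0 21 lat -10.1 12.1 depth near 9.2
218.0 61 lat -11.8 12.8 depth near 12.5
228.0 62 lat -12.2 12.6 depth near 11.7
238.0 65 lat -11.8 11.8 depth near 12.1
248.0 55 lat -11.3 10.6 depth near 12.3
258.0 63 lat -11.6 11.3 depth near 12.6
268.0 59 lat -11.6 11.3 depth near 12.2
278.0 58 lat -10.7 11.2 depth near 13.4
[[423.2 205.7]
 [436.5 139.7]
 [184.  208. ]]
```

The stylus has not slipped (the stem slices are centred). I'll turn it to 45° and work out the approach.

```bash
python3 -m inch '[[0,-0.157,0,0,0,0,1],[0,-0.157,0,0,0,0,1],[0,-0.157,0,0,0,0,1],[0,-0.157,0,0,0,0,1],[0,-0.157,0,0,0,0,1],[0,0,0,0,0,0,1],[0,0,0,0,0,0,1]]'
python3 - <<'E'
from plan import *
Rv=np.c_[-ex,ey,-ez]
for ds,dn in ((-12,70),(-12,2),(-4,0.5)): rem(seat+(-48+ds)*u+dn*n-13.3*ez,Rv)
E
```

```text
t: 26.9
eef_pos: [424.8, 295.7, 302.0]
tcp_rot: [-3.141, -0.002, 2.896]
ft_force: [-0.2, 0.5, -0.4]
opening: 0.206
grip_force: 30.0
t 26.9 joints [ 0.48  0.25  1.69  0.    1.2  -0.85] pos [424.8 295.7 302. ]
turn [-0.    -0.002 -0.001] shift cm (current axes) [-11.43   0.09  12.31] (target axes) [-11.4    0.07  12.34]
t 26.9 joints [ 0.48  0.25  1.69  0.    1.2  -0.85] pos [424.8 295.7 302. ]
turn [-0.    -0.002 -0.001] shift cm (current axes) [-6.64  0.09 17.13] (target axes) [-6.6   0.07 17.15]
t 26.9 joints [ 0.48  0.25  1.69  0.    1.2  -0.85] pos [424.8 295.7 302. ]
turn [-0.    -0.002 -0.001] shift cm (current axes) [-7.1   0.09 17.8 ] (target axes) [-7.06  0.07 17.82]
```

```bash
python3 -m inch '[[0,0,0,-3.8,0.08,1,1],[0,0,0,-3.8,0,3.3,1],[0,0,0,-3.8,0,4,1],[0,0,0,0,0,4,1],[0,0,0,1.2,0,1.2,1],[0,0,0,1.2,0,1.2,1],[0,0,0,0,0,0,1],[0,0,0,0,0,0,1]]'
python3 - <<'E'
from plan import *
Rv=np.c_[-ex,ey,-ez]
for ds,dn in ((-12,2),(-4,0.5)): rem(seat+(-48+ds)*u+dn*n-13.3*ez,Rv)
E
```

```text
t: 27.9
eef_pos: [512.4, 275.7, 156.5]
tcp_rot: [3.14, 0.002, 2.897]
ft_force: [-0.3, -0.3, -0.1]
opening: 0.205
grip_force: 30.0
t 27.9 joints [ 0.38  0.49  1.73 -0.    0.91 -0.95] pos [512.4 275.7 156.5]
turn [0.001 0.002 0.   ] shift cm (current axes) [ 2.39 -0.11  2.59] (target axes) [ 2.38 -0.1   2.59]
t 27.9 joints [ 0.38  0.49  1.73 -0.    0.91 -0.95] pos [512.4 275.7 156.5]
turn [0.001 0.002 0.   ] shift cm (current axes) [ 1.93 -0.11  3.26] (target axes) [ 1.92 -0.1   3.26]
```

```bash
python3 -m inch '[[0,0,0,1.2,-0.1,1.3,1],[0,0,0,0.8,0,0.8,1],[0,0,0,0.4,0,0.45,1],[0,0,0,-0.3,0,0.4,1],[0,0,0,0,0,0,1],[0,0,0,0,0,0,1]]'
python3 - <<'E'
from plan import *
Rv=np.c_[-ex,ey,-ez]
rem(seat+(-48-4)*u+0.5*n-13.3*ez,Rv)
E
```

```text
t: 28.65
eef_pos: [491.7, 279.3, 125.7]
tcp_rot: [3.141, 0.0, 2.897]
ft_force: [0.5, -1.0, -0.1]
opening: 0.206
grip_force: 30.0
t 28.65 joints [ 0.4   0.51  1.8  -0.    0.83 -0.93] pos [491.7 279.3 125.7]
turn [ 0.     0.    -0.001] shift cm (current axes) [-0.17  0.05  0.19] (target axes) [-0.17  0.05  0.19]
```

No contact force so far. I'll make the last small step, release, lift straight up and check.

```bash
python3 -m inch '[[0,0,0,-0.15,0,0.2,1],[0,0,0,0,0,0,1],[0,0,0,0,0,0,0],[0,0,0,0,0,0,0],[0,0,0,0,0,0,0],[0,0,0,0,0,0,0],[0,0,0,0,0,0,0],[0,0,0,0,0,0,0],[0,0,0,0,0,-2,0],[0,0,0,0,0,-4,0],[0,0,0,0,0,-5,0],[0,0,0,3,0,-3,0],[0,0,0,0,0,0,0],[0,0,0,0,0,0,0]]'; python3 sc.py a2
```

```text
t: 30.4
eef_pos: [463.8, 286.1, 262.9]
tcp_rot: [-3.141, -0.0, 2.897]
ft_force: [-1.0, 0.9, -0.5]
opening: 0.497
grip_force: 0.0
scene 706 [[-80.4, -9.4, -4.7], [-17.4, 2.5, 9.6], [43.4, 9.7, 12.8]]
 slope n vs s [0.    9.816] y vs s [0.001 0.625]
wrist 1393 [[-84.2, -10.2, -31.7], [-59.3, -0.7, 9.6], [41.1, 8.8, 10.4]]
 slope n vs s [0.012 9.948] y vs s [ 0.001 -0.701]
t 30.5 joints [ 0.43  0.33  1.69 -0.    1.12 -0.89] pos [463.9 285.9 262.3]
turn [-0.002 -0.787 -0.   ] shift cm (current axes) [-3.15  0.09 12.69] (target axes) [ 6.76  0.07 11.19]
```

View pics/a2c.png

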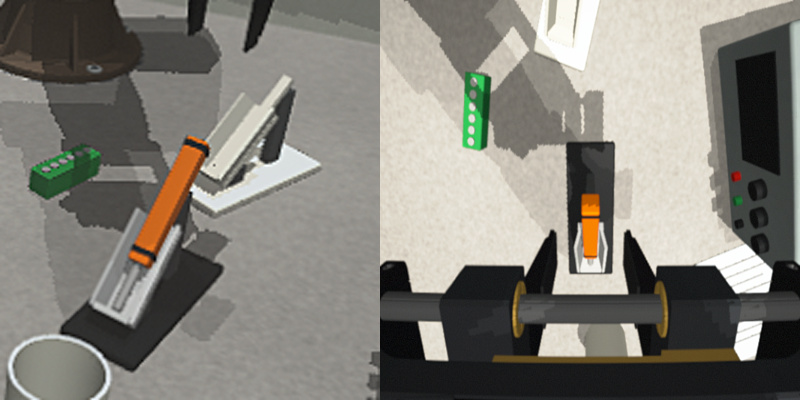

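The crop shows the stylus lying tip down in the black-based rest (170,200 left; 590,225 right). It is flat, within about 3 mm of the seat, and the gripper is clear above it. I'll hand the job in.

```bash
python3 -c "
from cell import env
print(env.job_done())"
```

```text
the job is handed in; nothing more can be done
None
```

The job is handed in, verdict not shown: the stylus was rested and retaken, pressed the yellow button fully in (hard stop at about 18 N, held over 0.6 s), and now lies let go, tip down, about 3 mm from the seat.

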